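Pull apart the nested centrifuge sleeves and sort them by size

ROBOT

A 7-joint arm with a two-finger parallel gripper is mounted at the origin on the work surface. World frame = base frame: x ahead of the robot, y to its left, z up, the work surface at z = 0. Lengths are in m, angles in rad, forces in N, time in s.
With the tool pointing down it reaches from about 0.35 to 0.775 m from the base axis. Payload 3.1 kg.
Tool frame: the origin (TCP) lies midway between the tips of the shut fingers; the grasp point (between the pads) lies 19 mm behind it (bot.pinch_z is the distance from the TCP to the grasp point, in m); y points along the fingers, x is the direction in which the jaws open and shut, and the axes are right-handed (so a half turn about y gives the same grasp; the last joint's range is limited). The gripper opens to 85 mm and grips with 20 to 120 N. Pads are 22 mm wide; open, the fingers measure 114 mm over their backs; the gripper's body (76 mm by 85 mm) begins 54 mm behind the grasp point. The pads swing forward as they close: fully open they stand 13 mm farther back than shut.
Start: joints at [1.192, 0.311, 0.014, 1.512, -0.004, 1.319, -0.027], TCP at [0.182, -0.519, 0.231] pointing down, gripper open.
Joint ranges: [-2.7, 2.7], [-0.3, 1.91], [-1.27, 1.3], [0.12, 2.57], [-1.44, 4.58], [0.2, 2.03], [-3.05, 3.05]. Speed limits (rad/s): [2.79, 2.79, 3.14, 3.14, 3.14, 3.14, 3.14].

INTERFACE

Orientations are given as [roll, pitch, yaw] about the fixed x, y, z axes, in that order (R = Rz(yaw) Ry(pitch) Rx(roll)).
In Python, from workcell import bot gives the robot as it stands. The module is installed in compiled form; this text tells all that it offers.
- The arm moves only by the shell command python3 -m handwheel 'ROWS' [OPENING] [FORCE]. ROWS is JSON, a list of rows, each an object of numbers: "tx", "ty", "tz": the shift along the world's x, y, z in m; "yaw": the turn about the world's z in rad. A call has 1 to 12 rows; each row shifts and turns the commanded pose from where the row before left it; what a row does not reach is not made up. A row lasts 1/10 s, in which the tool goes at most 50 mm and 8.59 degrees, less where a joint would pass 70% of its speed; a pose out of reach is approached as far as the arm can. A call is refused whole if a number of a shift passes 0.05 or a number of a turn 0.15, either way. A call with a gripper value outside its range is refused whole. OPENING is the opening in per cent of the stroke, from 0 (shut) to 100 (fully open), set as the call begins (- or left out, the last holds). The fingers move at their own pace and stop on an object; FORCE is the grip in N (left out, the last holds). Time passes only in rows, so rows that do not move let the fingers close. It gives the time, the measured TCP pose, the force and the opening at its end, in the units of the state.
- bot.get_obs(): the state, without advancing time (a new reading comes with each control period).
- bot.camera(name): name is "side" or "top" or "wrist"; returns the picture (480x640x3 uint8, blue, green, red); there is no depth.
- bot.calibration(name): a dict with "camera_matrix" (3x3 intrinsics, pixels), "rvec" (rotation vector, rad) and "tvec" (3), from world to camera coordinates, as OpenCV has them. Camera axes: x right, y down, z forward; pixel columns grow to the right and rows downward; lengths in m; the calibration is good to about 2 mm. A picture is of the moment at which its call begins: read the wrist's pose just before it. calibration takes no time and is no camera call; for the wrist camera it gives the pose at the moment of the call.
- bot.finish_job(): hands the job in, once; it reports no verdict.
The state is a dict: "t": time; "q": joint angles; "joint_velocities": joint speeds; "tau": joint torques, N m; "ee_pos": TCP position; "tcp_rot": TCP orientation; "ft_force": force on the tool from outside, world axes, zero at the start; "torque": the same for the moment, N m; "gripper_width": finger opening in m.
Only numpy, scipy, OpenCV 4.12 (cv2) and the standard library are available. Lean on these libraries where they do the work, as an engineer would, in place of code of your own. Each camera call takes 0.05 s, during which the arm holds its last target.

TASK

Two grey centrifuge reducing sleeves are stuck one inside the other in the metal holder on the lab bench. Pull the small one out of the middle one and the middle one out of the holder, and stand each upright, right way up as it is now, in the steel tray that already has a sleeve of its own size in it.

Things in the scene. Friction and masses are not known exactly. Their poses are not given: they have to be found in the camera images.
- small_sleeve: Small grey plastic sleeve, 70 g, round about z, 67 mm tall: shank 30 mm across and 33 long, above it a head 40 mm across and 34 tall with a 17 mm hole in its top. Origin: centre of underside, z up. At the start its shank sits in the middle sleeve, its head rests on that one's top, wholly free; rubber lips hold it: pull straight up 35 mm with some 5 N, gripping the head.
- middle_sleeve: Middle grey plastic sleeve, 180 g, round, 74 mm tall: shank 46 mm across and 40 long, above it a head 56 across and 34 tall. Origin: centre of underside, z up. At first its shank is in a fixed round holder (68 across, rim 57 above the bench, on a 120 mm plate), the head free above the rim; lips grip it harder than the small one: pull straight up 42 mm, some 10 N, by the head.
- tray_small: Steel tray for small sleeves, fixed: 210 mm (x) by 130 mm (y), 22 high, walls and floor 4 thick. Origin: centre of underside, z up. A loose spare small sleeve stands in it about 50 mm from the origin towards tray +x, the end far from the robot; the near end, round tray x = -50 mm, is empty. Which tray is on the left changes.
- tray_middle: Steel tray for middle sleeves, same size and axes as the other: 210 mm (x) by 130 mm (y), 22 high, floor 4 thick. Origin: centre of underside, z up. A loose spare middle sleeve stands in it about 50 mm from the origin towards tray +x, the end far from the robot; the near end, round tray x = -50 mm, is empty.
Not all that is in view belongs to the job. Leave any red look-alike of the small_sleeve alone.

How it is judged:
At the end, for the whole second after the job is handed in: The small sleeve stands on the floor of the tray for small sleeves and the middle sleeve on the floor of the tray for middle sleeves, anywhere inside the walls (underside less than 10 mm above the bench), head up, within 10 degrees of upright, released and at rest (x of small_sleeve in the frame of tray_small between -0.092 and 0.092 m and y of small_sleeve in the frame of tray_small between -0.052 and 0.052 m and height (world z) of each of small_sleeve, middle_sleeve below 0.01 m and angle between each of small_sleeve, middle_sleeve's own z axis and vertical below 0.17 rad and linear speed of each of small_sleeve, middle_sleeve below 0.03 m/s and x of middle_sleeve in the frame of tray_middle between -0.092 and 0.092 m and y of middle_sleeve in the frame of tray_middle between -0.052 and 0.052 m); the robot touches nothing.
It also fails if it takes over 54 s, if anything falls off the work surface, if the arm or the gripper's body presses on something with over 40 N, if the wrist force passes 120 N, or if a joint passes its speed limit or range.

## Working session

There is one attempt and no reset: what is moved stays moved. The work goes in short steps, Python scripts to look and compute and a shell command to move; the robot and the scene stay as the last step left them, time stands still between calls to the robot, and variables do not carry over. Pictures are saved under pics/ and viewed, and the job is handed in when it is done.

```bash
mkdir -p pics
python3 - <<'E'
from workcell import bot
import cv2
o=bot.get_obs();print(o['t'],o['ee_pos'],o['tcp_rot'],o['gripper_width'],bot.pinch_z)
for n in ['top','side']:
    cv2.imwrite(f'pics/{n}0.png',bot.camera(n)); c=bot.calibration(n);print(n,c)
E
```

```text
0.0 [ 0.18152921 -0.51841593  0.23020478] [-1.57091525  0.00235952 -1.23390045] 0.0854473645309551 0.0187
top {'camera_matrix': array([[463.13808155,   0.        , 311.7755073 ],
       [  0.        , 463.13808155, 236.74541468],
       [  0.        ,   0.        ,   1.        ]]), 'rvec': array([ 2.15753429, -2.17074819,  0.11943382]), 'tvec': array([0.01982866, 0.52614561, 0.74638157])}
side {'camera_matrix': array([[541.33195883,   0.        , 310.48570695],
       [  0.        , 541.33195883, 244.91115298],
       [  0.        ,   0.        ,   1.        ]]), 'rvec': array([ 0.83447662, -2.43054608,  1.27239717]), 'tvec': array([0.42805085, 0.24628381, 0.59132555])}
```

View pics/top0.png

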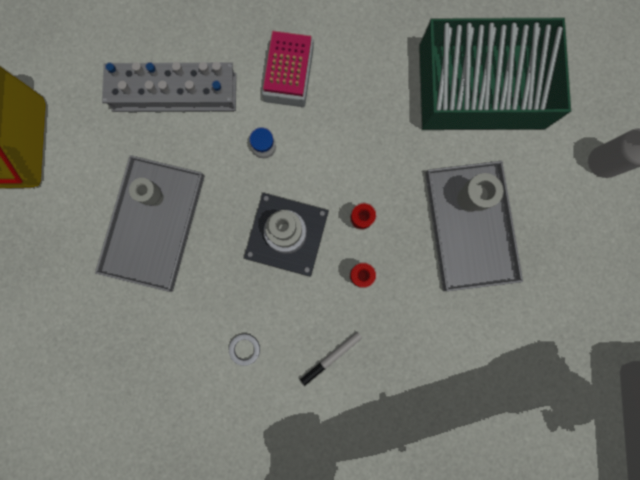

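View pics/side0.png

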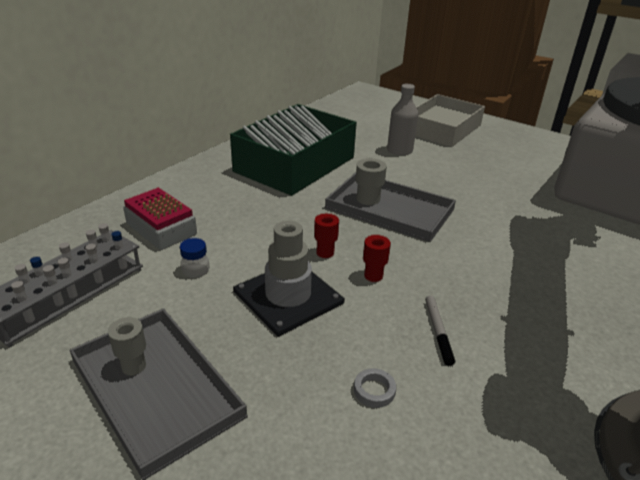

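Top view: holder stack near (284,227), left tray with a small spare at (142,190), right tray with a larger spare at (485,190), and red decoys at (363,215) and (363,275). I'll measure these next.

```bash
cat > h.py <<'E'
import numpy as np,cv2
from workcell import bot
def cal(n):
    c=bot.calibration(n);return c['camera_matrix'],cv2.Rodrigues(c['rvec'])[0],np.array(c['tvec']).ravel()
def ray(n,uv,z,c=None):
    K,R,t=c or cal(n);d=R.T@np.linalg.inv(K)@np.array([uv[0],uv[1],1.]);o=-R.T@t
    return o+d*(z-o[2])/d[2]
def proj(n,P):
    c=bot.calibration(n);return cv2.projectPoints(np.array(P,float).reshape(-1,3),c['rvec'],c['tvec'],c['camera_matrix'],None)[0].reshape(-1,2)
def circ(c,r,z):
    a=np.linspace(0,2*np.pi,60);return np.c_[c[0]+r*np.cos(a),c[1]+r*np.sin(a),0*a+z]
E
python3 - <<'E'
from h import *
print('small top',ray('top',(283,225),.125), 'mid spare',ray('top',(485,190),.078),'small spare',ray('top',(142,190),.071))
im=cv2.imread('pics/top0.png')
for nm,cs in {'left':[(131,158),(203,174),(172,290),(98,272)],'right':[(424,171),(500,163),(521,281),(444,290)]}.items():
    P=np.array([ray('top',c,.022) for c in cs]);print(nm,P.round(3)[:,:2].tolist(),P.mean(0).round(3),[round(float(np.linalg.norm(P[i]-P[i-1])),3) for i in range(4)])
P=np.array([ray('top',c,.005) for c in [(264,194),(328,211),(308,275),(245,258)]]);print('plate',P.mean(0))
cv2.imwrite('pics/crop.png',np.hstack([cv2.resize(im[180:290,230:340],(400,400),interpolation=2),cv2.resize(cv2.imread('pics/side0.png')[210:340,225:355],(400,400),interpolation=2)]))
E
```

```text
small top [0.53323785 0.05881037 0.125     ] mid spare [ 0.59372157 -0.25854345  0.078     ] small spare [0.59863689 0.28816718 0.071     ]
left [[0.666, 0.327], [0.637, 0.203], [0.439, 0.25], [0.47, 0.375]] [0.553 0.289 0.022] [0.202, 0.128, 0.203, 0.129]
right [[0.639, -0.177], [0.653, -0.308], [0.45, -0.333], [0.436, -0.203]] [ 0.545 -0.255  0.022] [0.205, 0.132, 0.204, 0.13]
plate [0.53358101 0.0606936  0.005     ]
```

View pics/crop.png

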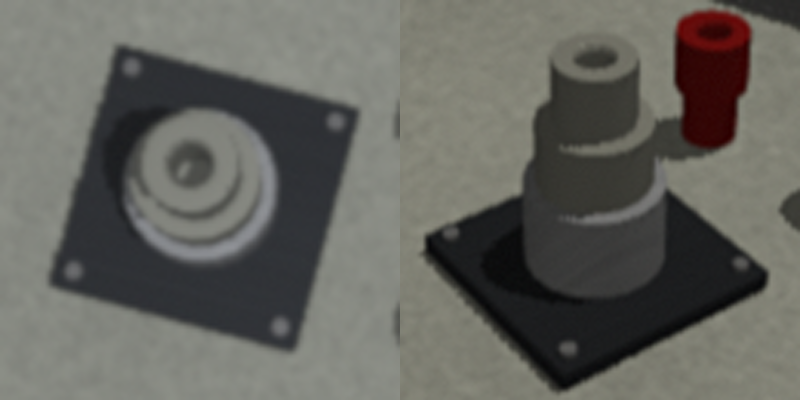

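Run:
```python
from h import *
out=[]
for n,(x0,y0) in {'top':(230,180),'side':(225,210)}.items():
    im=cv2.imread(f'pics/{n}0.png');S=4;w=130
    im=cv2.resize(im[y0:y0+w,x0:x0+w],None,fx=S,fy=S,interpolation=2)
    for r,z,col in [(.02,.125,(0,255,0)),(.028,.091,(0,255,255)),(.034,.057,(255,0,255))]:
        p=(proj(n,circ((.533,.060),r,z))-[x0,y0]+.5)*S
        cv2.polylines(im,[p.astype(int)],True,col,1)
    out.append(im[:, :400] if 0 else cv2.resize(im,(400,400)))
cv2.imwrite('pics/ov.png',np.hstack(out))
```

```text
(no output)
```

View pics/ov.png

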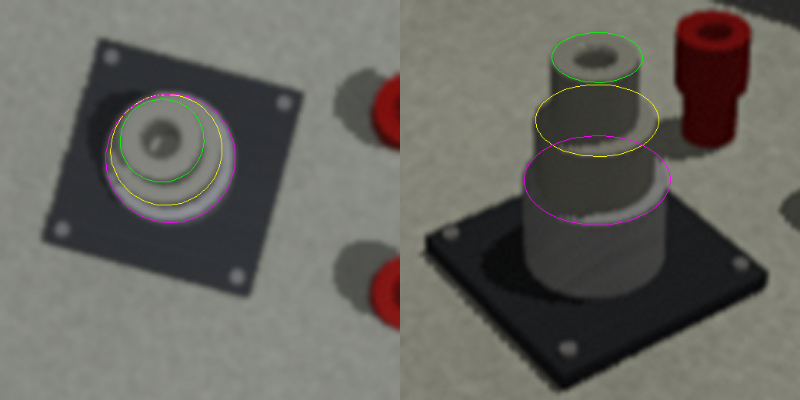

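```bash
python3 -m handwheel '[{"tx":0.02,"ty":0.035},{"tx":0.025,"ty":0.042},{"tx":0.025,"ty":0.042},{"tx":0.025,"ty":0.042},{"tx":0.025,"ty":0.042},{"tx":0.025,"ty":0.042},{"tx":0.025,"ty":0.042},{"tx":0.025,"ty":0.042},{"tx":0.025,"ty":0.042},{"tx":0.025,"ty":0.042},{"tx":0.025,"ty":0.042},{"tx":0.025,"ty":0.042}]' 100 40
```

```text
$[0]: bad value
```

```bash
python3 -m handwheel '[{"tx":0.02,"ty":0.035,"tz":0,"yaw":0},{"tx":0.025,"ty":0.042,"tz":0,"yaw":0},{"tx":0.025,"ty":0.042,"tz":0,"yaw":0},{"tx":0.025,"ty":0.042,"tz":0,"yaw":0},{"tx":0.025,"ty":0.042,"tz":0,"yaw":0},{"tx":0.025,"ty":0.042,"tz":0,"yaw":0},{"tx":0.025,"ty":0.042,"tz":0,"yaw":0},{"tx":0.025,"ty":0.042,"tz":0,"yaw":0},{"tx":0.025,"ty":0.042,"tz":0,"yaw":0},{"tx":0.025,"ty":0.042,"tz":0,"yaw":0},{"tx":0.025,"ty":0.042,"tz":0,"yaw":0},{"tx":0.025,"ty":0.042,"tz":0,"yaw":0}]' 100 40
```

```text
t: 1.3
ee_pos: [0.4771, -0.0205, 0.2311]
tcp_rot: [-1.571, -0.0, -1.234]
ft_force: [0.7, -1.0, -0.8]
gripper_width: 0.0855
```

```bash
python3 -m handwheel '[{"tx":0.028,"ty":0.041,"tz":0,"yaw":0},{"tx":0.0285,"ty":0.0404,"tz":0,"yaw":0},{"tx":0,"ty":0,"tz":-0.03,"yaw":0},{"tx":0,"ty":0,"tz":-0.02,"yaw":0},{"tx":0,"ty":0,"tz":0,"yaw":0},{"tx":0,"ty":0,"tz":0,"yaw":0},{"tx":0,"ty":0,"tz":0,"yaw":0}]'
python3 - <<'E'
from h import *
o=bot.get_obs();c=cal('wrist');im=bot.camera('wrist');print(o['ee_pos'],o['ft_force'])
K,R,t=c;print(R.T@-t)
for r,z,col in [(.02,.125,(0,255,0)),(.028,.091,(0,255,255)),(.034,.057,(255,0,255))]:
    cv2.polylines(im,[proj('wrist',circ((.533,.060),r,z)).astype(int)],True,col,1)
p=proj('wrist',[[*o['ee_pos'][:2],.125]])[0];cv2.drawMarker(im,tuple(int(v) for v in p),(0,0,255),0,10)
cv2.imwrite('pics/w1.png',im)
E
```

```text
t: 2.0
ee_pos: [0.5341, 0.0591, 0.1826]
tcp_rot: [-1.569, -0.001, -1.235]
ft_force: [0.5, -0.1, 1.0]
gripper_width: 0.0854
[0.53410048 0.05909361 0.18261782] [ 0.47086812 -0.06684117  1.04214115]
[0.6006975  0.08345142 0.3239961 ]
```

View pics/w1.png

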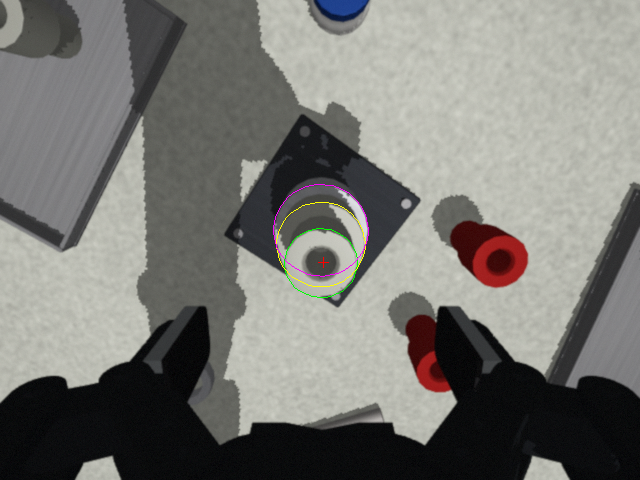

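```bash
python3 -m handwheel '[{"tx":0,"ty":0,"tz":-0.03,"yaw":0},{"tx":0,"ty":0,"tz":-0.03,"yaw":0},{"tx":0,"ty":0,"tz":-0.02,"yaw":0},{"tx":0,"ty":0,"tz":-0.007,"yaw":0},{"tx":0,"ty":0,"tz":0,"yaw":0},{"tx":0,"ty":0,"tz":0,"yaw":0},{"tx":0,"ty":0,"tz":0,"yaw":0}]'
```

```text
t: 2.75
ee_pos: [0.5347, 0.0596, 0.096]
tcp_rot: [-1.568, -0.001, -1.234]
ft_force: [0.4, 0.2, -0.1]
gripper_width: 0.0854
```

Two millimetres lower, then close on the head.

```bash
python3 -m handwheel '[{"tx":-0.001,"ty":0,"tz":-0.002,"yaw":0},{"tx":0,"ty":0,"tz":0,"yaw":0},{"tx":0,"ty":0,"tz":0,"yaw":0},{"tx":0,"ty":0,"tz":0,"yaw":0},{"tx":0,"ty":0,"tz":0,"yaw":0},{"tx":0,"ty":0,"tz":0,"yaw":0},{"tx":0,"ty":0,"tz":0,"yaw":0},{"tx":0,"ty":0,"tz":0,"yaw":0},{"tx":0,"ty":0,"tz":0,"yaw":0},{"tx":0,"ty":0,"tz":0,"yaw":0}]' 0 50
```

```text
t: 3.75
ee_pos: [0.5324, 0.0593, 0.0927]
tcp_rot: [-1.571, -0.0, -1.234]
ft_force: [-1.6, -0.4, 6.2]
gripper_width: 0.039
```

```bash
python3 -m handwheel '[{"tx":0,"ty":0,"tz":0.005,"yaw":0},{"tx":0,"ty":0,"tz":0.005,"yaw":0},{"tx":0,"ty":0,"tz":0.005,"yaw":0},{"tx":0,"ty":0,"tz":0.005,"yaw":0},{"tx":0,"ty":0,"tz":0.005,"yaw":0},{"tx":0,"ty":0,"tz":0.005,"yaw":0},{"tx":0,"ty":0,"tz":0.005,"yaw":0},{"tx":0,"ty":0,"tz":0.005,"yaw":0},{"tx":0,"ty":0,"tz":0.01,"yaw":0},{"tx":0,"ty":0,"tz":0.01,"yaw":0},{"tx":0,"ty":0,"tz":0.02,"yaw":0},{"tx":0,"ty":0,"tz":0.02,"yaw":0}]'
python3 - <<'E'
from h import *
im=bot.camera('side');o=bot.get_obs();print(o['ee_pos'],o['ft_force'])
cv2.imwrite('pics/s1.png',im)
E
```

```text
t: 4.95
ee_pos: [0.5323, 0.0594, 0.1938]
tcp_rot: [-1.57, -0.0, -1.234]
ft_force: [0.6, -0.8, -1.2]
gripper_width: 0.0392
[0.53487791 0.06000813 0.19778146] [0.46946298 0.55124271 1.57986859]
```

View pics/s1.png

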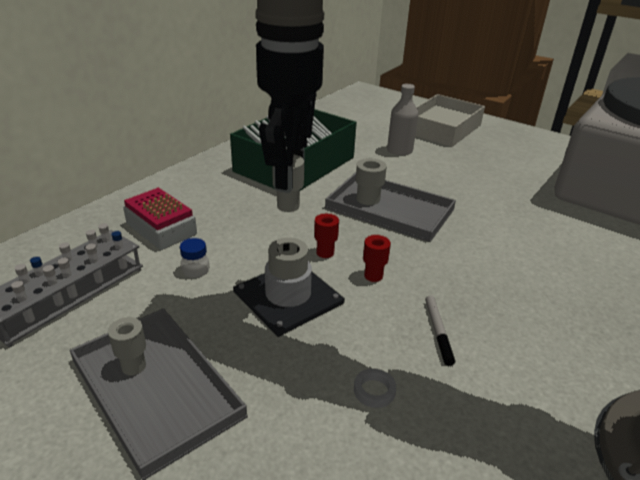

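```bash
python3 -m handwheel '[{"tx":-0.004,"ty":0.03,"tz":0,"yaw":0},{"tx":-0.005,"ty":0.042,"tz":0,"yaw":0},{"tx":-0.005,"ty":0.042,"tz":0,"yaw":0},{"tx":-0.005,"ty":0.042,"tz":0,"yaw":0},{"tx":-0.005,"ty":0.042,"tz":0,"yaw":0},{"tx":-0.004,"ty":0.03,"tz":0,"yaw":0},{"tx":-0.002,"ty":0.013,"tz":-0.02,"yaw":0},{"tx":0,"ty":0,"tz":-0.04,"yaw":0},{"tx":0,"ty":0,"tz":-0.03,"yaw":0},{"tx":0,"ty":0,"tz":0,"yaw":0},{"tx":0,"ty":0,"tz":0,"yaw":0},{"tx":0,"ty":0,"tz":0,"yaw":0}]'
python3 - <<'E'
from h import *
im=bot.camera('side');o=bot.get_obs();p=o['ee_pos'];print(p,o['ft_force'])
S=4;b=p[2]-.035
cs=[(.015,b,(0,255,0)),(.02,b+.033,(0,255,255)),(.02,b+.067,(255,0,255))]
u=proj('side',[[p[0],p[1],b]])[0];x0,y0=int(u[0]-70),int(u[1]-100);x0=max(x0,0);y0=max(0,y0)
im=cv2.resize(im[y0:y0+150,x0:x0+150],None,fx=S,fy=S,interpolation=2)
for r,z,c in cs: cv2.polylines(im,[((proj('side',circ(p,r,z))-[x0,y0]+.5)*S).astype(int)],True,c,1)
cv2.imwrite('pics/s2.png',im)
E
```

```text
t: 6.2
ee_pos: [0.5038, 0.3014, 0.1047]
tcp_rot: [-1.566, 0.001, -1.234]
ft_force: [0.0, 0.5, -1.1]
gripper_width: 0.0386
[0.50385438 0.30145067 0.10487503] [ 0.00410202 -0.41743189  0.05193787]
```

View pics/s2.png

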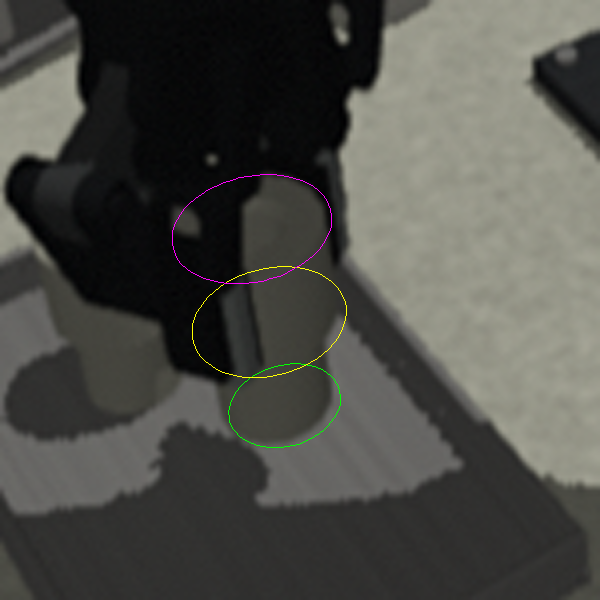

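The overlay fits, so the sleeve hangs straight with its underside about 66 mm above the tray floor. Lowering.

```bash
python3 -m handwheel '[{"tx":0,"ty":0,"tz":-0.03,"yaw":0},{"tx":0,"ty":0,"tz":-0.02,"yaw":0},{"tx":0,"ty":0,"tz":-0.01,"yaw":0},{"tx":0,"ty":0,"tz":0,"yaw":0},{"tx":0,"ty":0,"tz":-0.002,"yaw":0},{"tx":0,"ty":0,"tz":-0.002,"yaw":0},{"tx":0,"ty":0,"tz":0,"yaw":0},{"tx":0,"ty":0,"tz":0,"yaw":0}]'
```

```text
t: 7.05
ee_pos: [0.5027, 0.3005, 0.0389]
tcp_rot: [-1.57, 0.0, -1.234]
ft_force: [1.0, 0.2, 0.4]
gripper_width: 0.0386
```

```bash
python3 -m handwheel '[{"tx":0,"ty":0,"tz":-0.001,"yaw":0},{"tx":0,"ty":0,"tz":-0.001,"yaw":0},{"tx":0,"ty":0,"tz":0,"yaw":0},{"tx":0,"ty":0,"tz":0,"yaw":0}]'
```

```text
t: 7.45
ee_pos: [0.5028, 0.3007, 0.0387]
tcp_rot: [-1.569, -0.001, -1.234]
ft_force: [-2.4, -2.2, 10.3]
gripper_width: 0.0386
```

```bash
python3 -m handwheel '[{"tx":0,"ty":0,"tz":0.001,"yaw":0},{"tx":0,"ty":0,"tz":0,"yaw":0},{"tx":0,"ty":0,"tz":0,"yaw":0},{"tx":0,"ty":0,"tz":0,"yaw":0},{"tx":0,"ty":0,"tz":0,"yaw":0},{"tx":0,"ty":0,"tz":0,"yaw":0},{"tx":0,"ty":0,"tz":0.01,"yaw":0},{"tx":0,"ty":0,"tz":0.03,"yaw":0},{"tx":0,"ty":0,"tz":0.04,"yaw":0},{"tx":0,"ty":0,"tz":0.04,"yaw":0},{"tx":0,"ty":0,"tz":0.03,"yaw":0}]' 100
```

```text
t: 8.55
ee_pos: [0.5028, 0.3012, 0.191]
tcp_rot: [-1.567, 0.001, -1.234]
ft_force: [0.2, 1.0, -0.4]
gripper_width: 0.0852
```

Run:
```python
from h import *
print(bot.get_obs()['ee_pos'])
cv2.imwrite('pics/s3.png',bot.camera('side'))
```

```text
[0.50284892 0.3011853  0.19103149]
```

View pics/s3.png

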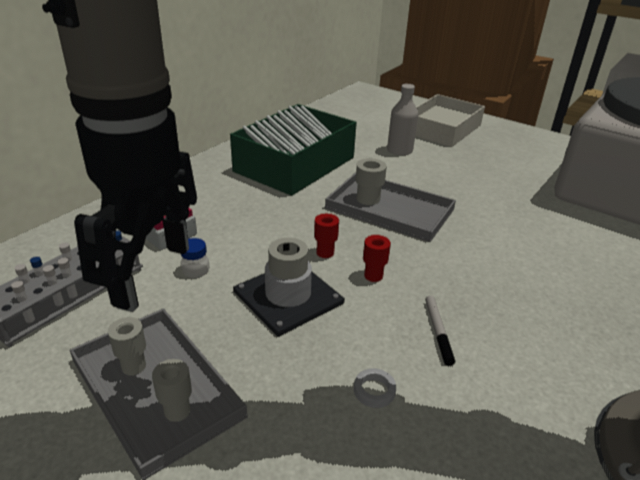

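Small sleeve stands upright at (172,390). Back to the holder for the middle one.

```bash
python3 -m handwheel '[{"tx":0.004,"ty":-0.03,"tz":0,"yaw":0},{"tx":0.005,"ty":-0.042,"tz":0,"yaw":0},{"tx":0.005,"ty":-0.042,"tz":0,"yaw":0},{"tx":0.005,"ty":-0.042,"tz":0,"yaw":0},{"tx":0.005,"ty":-0.042,"tz":0,"yaw":0},{"tx":0.004,"ty":-0.03,"tz":0,"yaw":0},{"tx":0.002,"ty":-0.013,"tz":0,"yaw":0},{"tx":0,"ty":0,"tz":-0.03,"yaw":0},{"tx":0,"ty":0,"tz":-0.03,"yaw":0},{"tx":0,"ty":0,"tz":0,"yaw":0},{"tx":0,"ty":0,"tz":0,"yaw":0},{"tx":0,"ty":0,"tz":0,"yaw":0}]'
python3 - <<'E'
from h import *
o=bot.get_obs();c=cal('wrist');p=o['ee_pos'];print(p,o['ft_force'])
pr={z:proj('wrist',circ((.533,.060),r,z)) for r,z in [(.028,.091),(.034,.057)]};q=proj('wrist',[[p[0],p[1],.091]])[0]
im=bot.camera('wrist')
for v in pr.values(): cv2.polylines(im,[v.astype(int)],True,(0,255,0),1)
cv2.drawMarker(im,tuple(int(v) for v in q),(0,0,255),0,10)
cv2.imwrite('pics/w2.png',im)
E
```

```text
t: 9.8
ee_pos: [0.5336, 0.0607, 0.1292]
tcp_rot: [-1.567, -0.0, -1.232]
ft_force: [0.8, 0.1, -0.1]
gripper_width: 0.0852
[0.53356827 0.06071786 0.12916531] [ 0.81223666  0.05579673 -0.06729612]
```

View pics/w2.png

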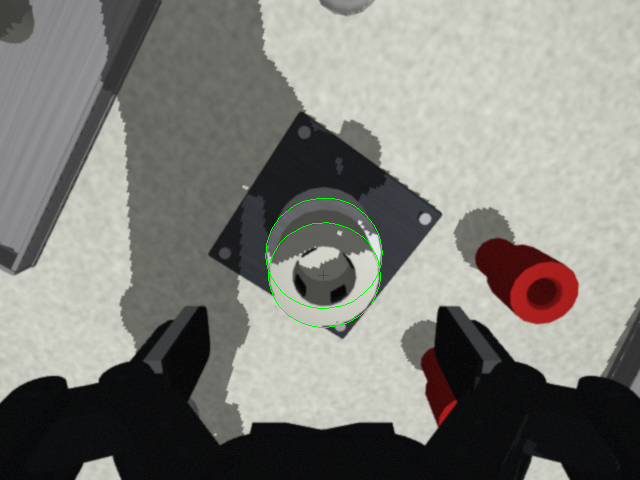

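Run:
```python
from h import *
a=bot.get_obs()['tcp_rot'][2];X=np.array([np.cos(a),np.sin(a)]);Y=np.array([-X[1],X[0]])
for uv in [(363,275),(363,215)]:
    p=ray('top',uv,.067);d=p[:2]-[.5335,.0605];print(p,d@X,d@Y)
```

```text
[ 0.46082407 -0.06384299  0.067     ] 0.0932092771494582 -0.10979526457871429
[ 0.55656593 -0.06559377  0.067     ] 0.12660822610029182 -0.02005073684217383
```

```bash
python3 -m handwheel '[{"tx":0,"ty":0,"tz":-0.03,"yaw":0},{"tx":0,"ty":0,"tz":-0.03,"yaw":0},{"tx":0,"ty":0,"tz":-0.01,"yaw":0},{"tx":0,"ty":0,"tz":0,"yaw":0},{"tx":0,"ty":0,"tz":0,"yaw":0},{"tx":0,"ty":0,"tz":0,"yaw":0}]'
```

```text
t: 10.45
ee_pos: [0.5339, 0.0598, 0.0592]
tcp_rot: [-1.567, -0.001, -1.234]
ft_force: [-0.2, 0.6, 0.8]
gripper_width: 0.0851
```

```bash
python3 -m handwheel '[{"tx":0,"ty":0,"tz":-0.002,"yaw":0},{"tx":0,"ty":0,"tz":0,"yaw":0},{"tx":0,"ty":0,"tz":0,"yaw":0},{"tx":0,"ty":0,"tz":0,"yaw":0},{"tx":0,"ty":0,"tz":0,"yaw":0},{"tx":0,"ty":0,"tz":0,"yaw":0},{"tx":0,"ty":0,"tz":0,"yaw":0},{"tx":0,"ty":0,"tz":0,"yaw":0}]' 0 70
```

```text
t: 11.25
ee_pos: [0.5327, 0.0594, 0.0565]
tcp_rot: [-1.57, -0.001, -1.234]
ft_force: [-0.9, 0.2, 5.4]
gripper_width: 0.0549
```

```bash
python3 -m handwheel '[{"tx":0,"ty":0,"tz":0.005,"yaw":0},{"tx":0,"ty":0,"tz":0.005,"yaw":0},{"tx":0,"ty":0,"tz":0.005,"yaw":0},{"tx":0,"ty":0,"tz":0.005,"yaw":0},{"tx":0,"ty":0,"tz":0.005,"yaw":0},{"tx":0,"ty":0,"tz":0.005,"yaw":0},{"tx":0,"ty":0,"tz":0.005,"yaw":0},{"tx":0,"ty":0,"tz":0.005,"yaw":0},{"tx":0,"ty":0,"tz":0.005,"yaw":0},{"tx":0,"ty":0,"tz":0.005,"yaw":0},{"tx":0,"ty":0,"tz":0.03,"yaw":0},{"tx":0,"ty":0,"tz":0.04,"yaw":0}]'
python3 - <<'E'
from h import *
im=bot.camera('side');o=bot.get_obs();p=o['ee_pos'];print(p,o['ft_force'])
S=4;b=p[2]-.0395
cs=[(.023,b,(0,255,0)),(.028,b+.04,(0,255,255)),(.028,b+.074,(255,0,255))]
u=proj('side',[[p[0],p[1],b]])[0];x0,y0=max(0,int(u[0]-70)),max(0,int(u[1]-100))
im=cv2.resize(im[y0:y0+150,x0:x0+150],None,fx=S,fy=S,interpolation=2)
for r,z,c in cs: cv2.polylines(im,[((proj('side',circ(p,r,z))-[x0,y0]+.5)*S).astype(int)],True,c,1)
cv2.imwrite('pics/s4.png',im)
E
```

```text
t: 12.45
ee_pos: [0.531, 0.059, 0.1759]
tcp_rot: [-1.574, 0.001, -1.234]
ft_force: [0.9, -0.4, -2.5]
gripper_width: 0.0548
[0.53653835 0.06050902 0.18471062] [2.67822615 1.92923414 1.33363517]
```

View pics/s4.png

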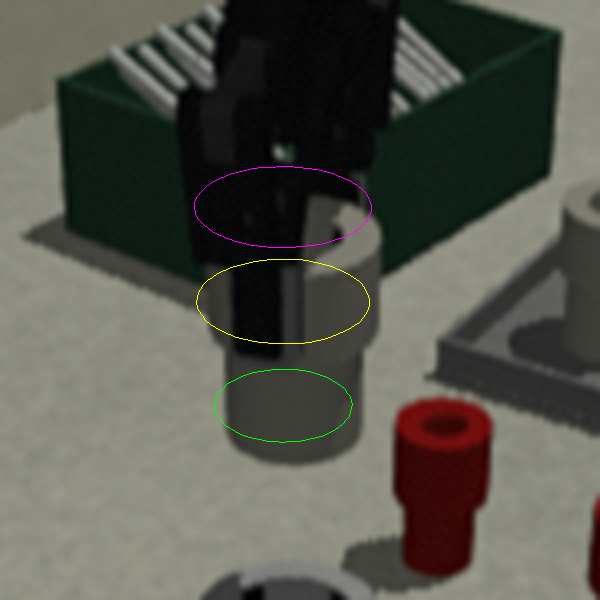

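The middle sleeve is clear of the holder. The overlay is about 9 mm high because I read the pose after the picture, while the arm was still rising. On to the right tray.

```bash
python3 -m handwheel '[{"tx":-0.003,"ty":-0.025,"tz":0,"yaw":0},{"tx":-0.005,"ty":-0.042,"tz":0,"yaw":0},{"tx":-0.005,"ty":-0.042,"tz":0,"yaw":0},{"tx":-0.005,"ty":-0.042,"tz":0,"yaw":0},{"tx":-0.005,"ty":-0.042,"tz":0,"yaw":0},{"tx":-0.005,"ty":-0.042,"tz":0,"yaw":0},{"tx":-0.005,"ty":-0.042,"tz":0,"yaw":0},{"tx":-0.004,"ty":-0.03,"tz":0,"yaw":0},{"tx":-0.0015,"ty":-0.014,"tz":-0.02,"yaw":0},{"tx":0,"ty":0,"tz":-0.04,"yaw":0},{"tx":0,"ty":0,"tz":-0.03,"yaw":0},{"tx":0,"ty":0,"tz":0,"yaw":0}]'
python3 -m handwheel '[{"tx":0,"ty":0,"tz":0,"yaw":0},{"tx":0,"ty":0,"tz":0,"yaw":0}]'
python3 - <<'E'
from h import *
o=bot.get_obs();p=o['ee_pos'];im=bot.camera('side');print(p,o['ft_force'])
S=4;b=p[2]-.0395
cs=[(.023,b,(0,255,0)),(.028,b+.04,(0,255,255)),(.028,b+.074,(255,0,255)),(.023,.004,(255,255,0))]
u=proj('side',[[p[0],p[1],b]])[0];x0,y0=max(0,int(u[0]-70)),max(0,int(u[1]-90))
im=cv2.resize(im[y0:y0+150,x0:x0+150],None,fx=S,fy=S,interpolation=2)
for r,z,c in cs: cv2.polylines(im,[((proj('side',circ(p,r,z))-[x0,y0]+.5)*S).astype(int)],True,c,1)
cv2.imwrite('pics/s5.png',im)
E
```

```text
t: 13.7
ee_pos: [0.4904, -0.2605, 0.0821]
tcp_rot: [-1.577, 0.006, -1.234]
ft_force: [-0.8, 0.4, -2.0]
gripper_width: 0.0552
t: 13.9
ee_pos: [0.4961, -0.2623, 0.0881]
tcp_rot: [-1.567, -0.004, -1.233]
ft_force: [0.5, -0.2, -0.1]
gripper_width: 0.0549
[ 0.49612264 -0.26225193  0.08814715] [ 0.49490938 -0.18780308 -0.10160335]
```

View pics/s5.png

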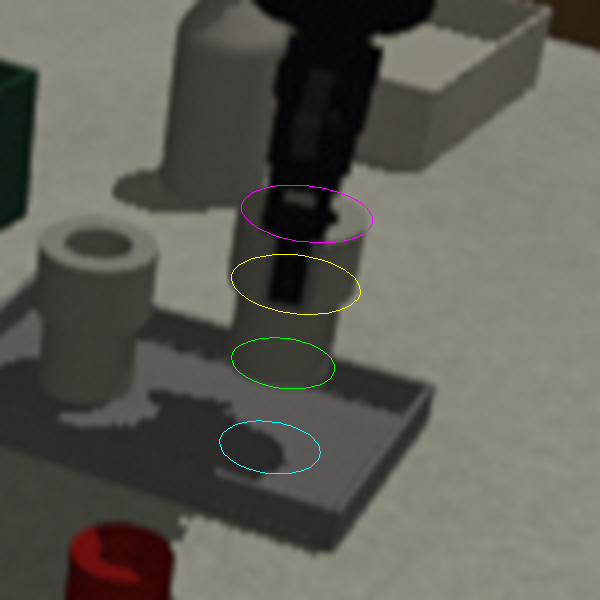

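The sleeve hangs upright and the landing ring (cyan) lies on the tray floor, clear of the walls and the spare. About 44 mm to go.

```bash
python3 -m handwheel '[{"tx":0,"ty":0,"tz":-0.02,"yaw":0},{"tx":0,"ty":0,"tz":-0.01,"yaw":0},{"tx":0,"ty":0,"tz":-0.01,"yaw":0},{"tx":0,"ty":0,"tz":0,"yaw":0},{"tx":0,"ty":0,"tz":-0.002,"yaw":0},{"tx":0,"ty":0,"tz":0,"yaw":0},{"tx":0,"ty":0,"tz":0,"yaw":0}]'
```

```text
t: 14.65
ee_pos: [0.4942, -0.2619, 0.0438]
tcp_rot: [-1.57, -0.001, -1.234]
ft_force: [-0.1, -0.2, -0.8]
gripper_width: 0.0549
```

```bash
python3 -m handwheel '[{"tx":0,"ty":0,"tz":-0.001,"yaw":0},{"tx":0,"ty":0,"tz":-0.001,"yaw":0},{"tx":0,"ty":0,"tz":0,"yaw":0},{"tx":0,"ty":0,"tz":0,"yaw":0}]'
```

```text
t: 15.05
ee_pos: [0.4944, -0.2619, 0.0435]
tcp_rot: [-1.57, -0.001, -1.234]
ft_force: [-3.1, 0.7, 8.2]
gripper_width: 0.0549
```

Contact (8 N). Release and retreat, then check both trays.

```bash
python3 -m handwheel '[{"tx":0,"ty":0,"tz":0.001,"yaw":0},{"tx":0,"ty":0,"tz":0,"yaw":0},{"tx":0,"ty":0,"tz":0,"yaw":0},{"tx":0,"ty":0,"tz":0,"yaw":0},{"tx":0,"ty":0,"tz":0,"yaw":0},{"tx":0,"ty":0,"tz":0.01,"yaw":0},{"tx":0,"ty":0,"tz":0.03,"yaw":0},{"tx":0,"ty":0,"tz":0.04,"yaw":0},{"tx":0,"ty":0,"tz":0.04,"yaw":0},{"tx":0,"ty":0,"tz":0.03,"yaw":0},{"tx":-0.02,"ty":-0.04,"tz":0,"yaw":0},{"tx":-0.02,"ty":-0.04,"tz":0,"yaw":0}]' 100
python3 -m handwheel '[{"tx":-0.02,"ty":-0.04,"tz":0,"yaw":0},{"tx":-0.03,"ty":-0.03,"tz":0.02,"yaw":0},{"tx":-0.03,"ty":-0.03,"tz":0,"yaw":0},{"tx":-0.03,"ty":-0.03,"tz":0,"yaw":0},{"tx":0,"ty":0,"tz":0,"yaw":0},{"tx":0,"ty":0,"tz":0,"yaw":0},{"tx":0,"ty":0,"tz":0,"yaw":0}]'
python3 - <<'E'
from h import *
A=bot.camera('side');B=bot.camera('top');cv2.imwrite('pics/f_side.png',A);cv2.imwrite('pics/f_top.png',B)
S=4
def crop(im,n,P,rs):
    u=proj(n,[[*P,.04]])[0];x0,y0=[max(0,int(v-50)) for v in u]
    im=cv2.resize(im[y0:y0+100,x0:x0+100],None,fx=S,fy=S,interpolation=2)
    for r,z in rs: cv2.polylines(im,[((proj(n,circ(P,r,z))-[x0,y0]+.5)*S).astype(int)],True,(0,255,0),1)
    return cv2.resize(im,(300,300))
s=((.5027,.301),[(.015,.004),(.02,.037),(.02,.071)]);m=((.4945,-.262),[(.023,.004),(.028,.044),(.028,.078)])
cv2.imwrite('pics/f_ov.png',np.vstack([np.hstack([crop(A,'side',*s),crop(A,'side',*m)]),np.hstack([crop(B,'top',*s),crop(B,'top',*m)])]))
E
```

```text
t: 16.25
ee_pos: [0.4557, -0.3413, 0.1953]
tcp_rot: [-1.567, -0.004, -1.228]
ft_force: [-0.3, -0.4, -0.8]
gripper_width: 0.0854
t: 16.95
ee_pos: [0.3452, -0.4705, 0.2127]
tcp_rot: [-1.569, 0.0, -1.232]
ft_force: [1.1, 0.6, -0.1]
gripper_width: 0.0853
```

View pics/f_ov.png

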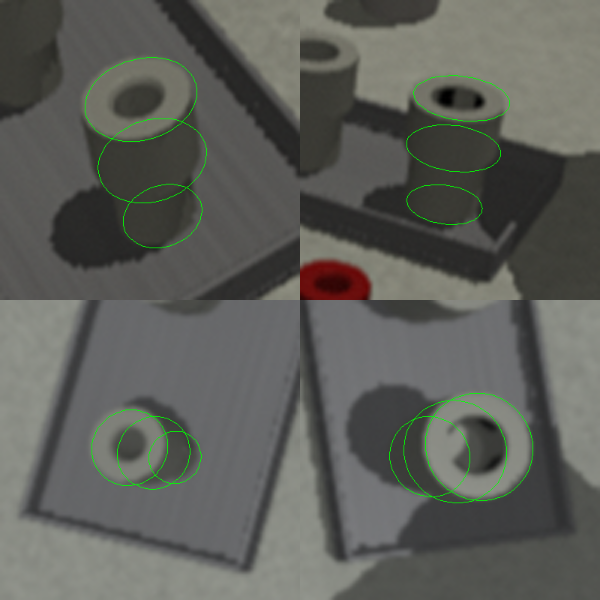

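View pics/f_side.png

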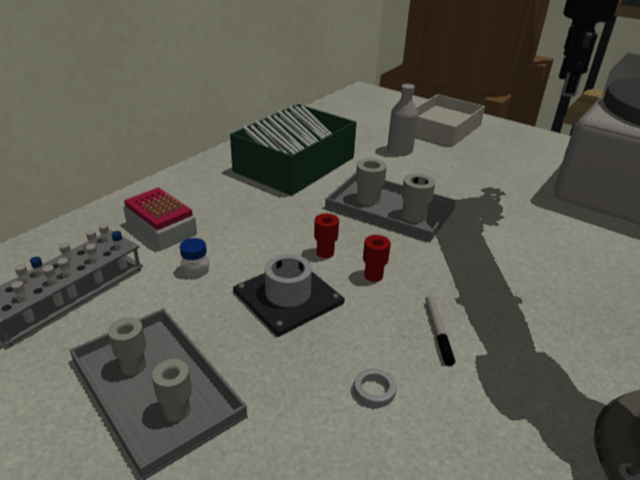

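Both sleeves stand upright: the small one at side (172,390) next to the small spare, the middle one at (418,200) next to the middle spare. The holder is empty and the reds are untouched.

```bash
python3 -c "
from workcell import bot
print(bot.finish_job())"
```

```text
the job is handed in; nothing more can be done
None
```

I pulled the small sleeve out of the middle one and stood it in the left tray, next to the small spare. I then pulled the middle sleeve out of the holder and stood it in the right tray, next to the middle spare. I handed the job in at about 17 s of the 54 s allowed.

**Final checks:** Both cameras showed both sleeves upright on the tray floors, well inside the walls. Their outlines matched the expected ones to within about 1–2 px. The holder was empty, the red look-alikes had not moved, and the gripper was open and clear. The highest force I saw was about 10 N, at the ends of moves; I did not log forces during them.

**Disagreement:** One overlay, taken during the middle sleeve's lift, was off by about 9 mm because I read the pose after the picture. The next overlay, with the arm at rest, matched.

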